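# Feed a bearing unit through the guides of a drilling fixture

### The job

Load the drilling fixture: using only your fingertips, push the loose bearing unit flat along the bench, long way first, in through the gap between the two red guide blocks, until it is all the way through and rests squarely against the steel back stop. Do not lift or tip it, and leave the tin, the brass collar and the wrench where they are.

Things in the scene. Friction and masses are not known exactly. Their poses are not given: they have to be found in the camera images.
- bearing: Loose cast aluminium bearing unit, 0.5 to 0.95 kg. Flat base 120 long (its x) by 98 wide (its y) by 16 high with upright edges; low round boss in the middle, 84 mm across, top 32 mm above the bench. Origin: centre of the underside. Starts flat on the bench on the entry side, up to 37 degrees off the feed direction and 20 cm off the feed line. Either end may lead. It stays where it is left.
- fixture: Fixed to the bench; place and angle vary. Origin: on the bench midway between its two red guide blocks; +y is the feed direction, from entry to back stop, x is across. Guide blocks 40 (x) by 30 (y) by 40 high; inner faces at x = -52 and +52 mm: the gap is 104 wide, from y = -15 to +15. Low dark rails (12 high, inner faces at x = -78 and +78) join guides and stop. The lane floor is bare bench.
- stop_face (a point): Middle of the foot of the back stop's near face, at x = 0, y = +145 mm of the fixture, on the bench surface; axes as the fixture's. The stop is a steel bar across the lane, 184 (x) by 20 (y) by 30 high. The bearing unit resting squarely against it has its origin 60 mm short of this point and its trailing edge 10 mm past the guides.
- tin: Open steel tin, 66 mm across, 65 high, standing loose on the robot's side of the fixture; origin at the centre of its underside. Leave alone.
- collar: Loose brass shaft collar, a ring 52 mm across and 22 high, lying beyond the fixture as seen from the robot; origin at the centre of its underside. Leave alone.
- wrench: Loose steel wrench 160 mm long lying flat along its x axis on the bench beyond the bearing unit as seen from the robot; origin in the middle of its underside. Leave alone.
Things that resemble listed ones, but are neither listed nor needed, are in the scene too. Several things look just like the bearing: the one meant starts farthest to the robot's left.

How it is judged:
On the way:
1. the bearing unit is in the gap between the two guide blocks, lengthwise and flat on the bench (y of bearing in the frame of fixture between -0.04 and 0.04 m and x of bearing in the frame of fixture between -0.015 and 0.015 m and angle between the x axis of bearing and the y axis of fixture, either way round below 0.25 rad and height (world z) of bearing below 0.005 m), for 0.05 s.
At the end, for the whole second after the job is handed in: The bearing unit lies flat and at rest wholly beyond the guide blocks, up against the back stop (within 6 mm), square to it within 0.1 rad and within 20 mm of the lane's middle (y of bearing in the frame of fixture between 0.079 and 0.09 m and x of bearing in the frame of fixture between -0.02 and 0.02 m and angle between the x axis of bearing and the y axis of fixture, either way round below 0.1 rad and height (world z) of bearing below 0.005 m and angle between bearing's own z axis and vertical below 0.05 rad and linear speed of bearing below 0.01 m/s); the robot touches nothing.
It fails at once if the bearing unit is lifted more than 10 mm off the bench or tipped by more than 0.15 rad (height (world z) of bearing above 0.01 m or angle between bearing's own z axis and vertical above 0.15 rad).
It fails at once if the tin, the collar or the wrench is moved more than 20 mm (distance of any of tin, collar, wrench from where it was at the start of the episode above 0.02 m).
It also fails if it takes over 61 s, if anything falls off the work surface, if the arm or the gripper's body presses on something with over 40 N, if the wrist force passes 120 N, or if a joint passes its speed limit or range.

### The arm

A 6-joint arm with a two-finger parallel gripper is mounted at the origin on the work surface. World frame = base frame: x ahead of the robot, y to its left, z up, the work surface at z = 0. Lengths are in m, angles in rad, forces in N, time in s.
With the tool pointing down it reaches from about 0.35 to 0.775 m from the base axis. Payload 7.3 kg.
Tool frame: the origin (TCP) lies at the very end of the fingers, on their centre line; the grasp point (between the pads) lies 19 mm behind it (bot.grip_depth is the distance from the TCP to the grasp point, in m); x points along the fingers, z is the direction in which the jaws open and shut, and the axes are right-handed (so a half turn about x gives the same grasp; the last joint's range is limited). The gripper opens to 92 mm and grips with 3 to 60 N. Pads are 19 mm wide; open, the fingers measure 130 mm over their backs; the gripper's body (75 mm by 190 mm) begins 47 mm behind the grasp point.
Start: joints at [-1.32, 0.342, 1.524, -0, 1.275, -0.146], TCP at [0.203, -0.484, 0.227] pointing down, gripper open.
Joint ranges: [-2.53, 2.53], [-0.77, 2.02], [0.04, 2.7], [-1, 4.14], [0.28, 2.66], [-3.11, 3.11]. Speed limits (rad/s): [2.57, 2.57, 3.14, 3.14, 3.14, 3.14].

### API

Orientations are given as a unit quaternion [w, x, y, z].
In Python, from plant import bot, camera, spotter gives the robot as it stands.
- The arm moves only by the shell command python3 -m pendant 'ROWS' [FORCE]. ROWS is JSON, a list of rows, each a list of 5 numbers: the shift along the world's x, y, z in m, then the turn about the world's z in degrees, then the gripper's target within -1 to 1 (fully open at 1, half-way at 0, shut at -1). A call has 1 to 20 rows; each row is the pose to reach, as a shift and turn from the pose measured when the call began; what a row does not reach only later rows make up. A row lasts 1/10 s, in which the tool goes at most 50 mm and 8.59 degrees, less where a joint would pass 70% of its speed; a pose out of reach is approached as far as the arm can. A call with a gripper value outside its range is refused whole. The fingers move at their own pace and stop on an object; FORCE is the grip in N (left out, the last holds). Time passes only in rows, so rows that repeat a pose let the fingers close. It gives the time, the measured TCP pose, the force and the opening at its end, in the units of the state.
- bot.get_obs(): the state, without advancing time (a new reading comes with each control period).
- camera(name): name is "side" or "top"; returns a dict with "frame" (384x512x3 uint8, red, green, blue), "intrinsics" (3x3 intrinsics, pixels), "camera_from_world" (4x4, takes a point from world to camera coordinates). Camera axes: x right, y down, z forward; pixel columns grow to the right and rows downward; lengths in m; the calibration is good to about 2 mm. A picture is of the moment at which its call begins. There is no depth.
- bot.hand_in(): hands the job in, once; it reports no verdict.
Trained networks look in a picture, given as the dict that the camera call returned (one of the last four; its "shot" number tells which), for a name from the list of things; names that differ only in an ending like _2 or _b are one class to them, and where a whole thing is asked for, a point or a joint stands for the part that bears it (a point fixed in the world has none). Each returns a list of dicts, best first, with "score" (0 to 1); they miss things now and then, are a little off and sometimes report something else, mostly with a low value. They report only what shows in the picture. A call takes as long as a camera call. They do not tell look-alikes from the thing itself.
- spotter.search_frame(picture, label): "at" ([row, column] in pixels, amid what is visible of it).
- spotter.tip_of(picture, label): "at" ([row, column] in pixels: a listed point, or the origin of a listed thing).
The state is a dict: "clock": time; "joints": joint angles; "joint_velocities": joint speeds; "joint_efforts": joint torques, N m; "eef_pos": TCP position; "tcp_rot": TCP orientation; "ft_force": force on the tool from outside, world axes, zero at the start; "ft_torque": the same for the moment, N m; "opening": opening from 0.0 (shut) to 1.0 (fully open).
Only numpy, scipy, OpenCV 4.12 (cv2) and the standard library are available. Lean on these libraries where they do the work, as an engineer would, in place of code of your own. Each camera call takes 0.05 s, during which the arm holds its last target.

## Working session

There is one attempt and no reset: what is moved stays moved. The work goes in short steps, Python scripts to look and compute and a shell command to move; the robot and the scene stay as the last step left them, time stands still between calls to the robot, and variables do not carry over. Pictures are saved under pics/ and viewed, and the job is handed in when it is done.

```bash
mkdir -p pics; ls; cat > h.py <<'E'
import numpy as np, cv2
from plant import bot, camera, spotter
def snap(name,fn):
    p=camera(name); cv2.imwrite('pics/'+fn,cv2.cvtColor(p['frame'],cv2.COLOR_RGB2BGR)); return p
def w(p,at,z=0.):
    K=np.array(p['intrinsics']);T=np.array(p['camera_from_world'])
    d=T[:3,:3].T@np.linalg.inv(K)@np.array([at[1],at[0],1.]);c=-T[:3,:3].T@T[:3,3]
    return (c+d*(z-c[2])/d[2])[:2].round(4)
def px(p,X):
    K=np.array(p['intrinsics']);T=np.array(p['camera_from_world'])
    X=np.atleast_2d(X);q=(K@(T[:3,:3]@X.T+T[:3,3:4]));return (q[:2]/q[2]).T
E
python3 - <<'E'
from h import *
a=snap('top','t0.png');b=snap('side','s0.png')
for p in (a,b):
    T=np.array(p['camera_from_world']);print('cam',(-T[:3,:3].T@T[:3,3]).round(3))
    for l in ['bearing','fixture','stop_face','tin','collar','wrench']:
        for r in spotter.tip_of(p,l): print(l,np.round(r['at'],1),round(r['score'],2),w(p,r['at']))
print(bot.get_obs())
E
```

```text
pics
cam [ 0.374 -0.058  0.888]
bearing [311.6 356.3] 0.84 [ 0.3187 -0.2783]
bearing [205.7 410.6] 0.63 [ 0.5577 -0.4066]
bearing [217.4 324. ] 0.6 [ 0.5227 -0.2079]
stop_face [189.7 118. ] 0.83 [0.569  0.2699]
tin [278.7 188. ] 0.83 [0.3738 0.092 ]
collar [120.7 214.9] 0.86 [0.7486 0.0556]
wrench [122.3 284.3] 0.64 [ 0.751  -0.1119]
cam [ 0.506 -0.865  0.507]
bearing [244.9 254.6] 0.8 [ 0.5301 -0.2034]
bearing [272.2 142.4] 0.65 [ 0.3149 -0.2784]
stop_face [152.4 259.5] 0.96 [0.5631 0.2563]
tin [183.  190.3] 0.69 [0.3709 0.0707]
collar [183.3 334.4] 0.74 [0.7495 0.0511]
wrench [216.7 350. ] 0.73 [ 0.7517 -0.1078]
{'clock': 0.7, 'joints': array([-1.32000932e+00,  3.41943659e-01,  1.52411737e+00,  1.92119465e-05,
        1.27541981e+00, -1.46004237e-01]), 'joint_velocities': array([ 0.00092517,  0.00110865,  0.0005847 , -0.00060666, -0.00032542,
       -0.00229543]), 'joint_efforts': array([ 4.57808092e-04, -4.31024837e+01, -2.44444871e+01,  7.16513721e-02,
        4.81909106e-02, -1.36954409e-05]), 'eef_pos': array([ 0.2029172 , -0.48420563,  0.2267637 ]), 'tcp_rot': array([ 0.588773  ,  0.39162371,  0.58870555, -0.39166696]), 'ft_force': array([-1.1224925 , -0.61000444,  0.18967921]), 'ft_torque': array([-0.0543223 ,  0.0095836 ,  0.03463704]), 'opening': 1.001117154934025}
```

View pics/t0.png

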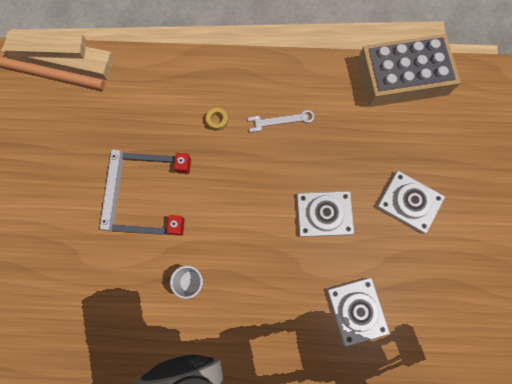

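View pics/s0.png

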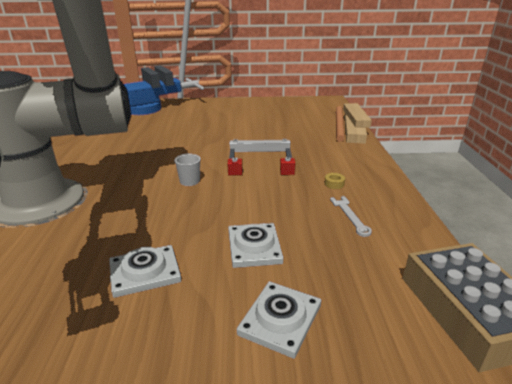

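```bash
cat >> h.py <<'E'
def bear(p,near,r=0.09):
    f=p['frame']; hsv=cv2.cvtColor(f,cv2.COLOR_RGB2HSV)
    c=px(p,[near[0],near[1],.016])[0]
    m=((hsv[...,1]<60)&(hsv[...,2]>90)).astype(np.uint8)*255
    m=cv2.morphologyEx(m,cv2.MORPH_CLOSE,np.ones((5,5)))
    best=None
    for k in cv2.findContours(m,cv2.RETR_EXTERNAL,cv2.CHAIN_APPROX_NONE)[0]:
        if cv2.contourArea(k)>500 and cv2.pointPolygonTest(k,(float(c[0]),float(c[1])),False)>=0: best=k
    P=np.array([w(p,(q[1],q[0]),.016) for q in best[:,0,:]+0.0],np.float32)
    (c,s,a)=cv2.minAreaRect((P*1000).astype(np.float32))
    if s[0]<s[1]: s=s[::-1]; a+=90
    return np.array(c)/1000,s,(a%180)
FX=None
E
python3 - <<'E'
from h import *
p=camera('top');f=p['frame'];hsv=cv2.cvtColor(f,cv2.COLOR_RGB2HSV)
print('bearing (long axis deg)',bear(p,(.522,-.207)))
H=hsv[...,0].astype(int)
red=(((H<5)|(H>174))&(hsv[...,1]>200)&(hsv[...,2]>120)).astype(np.uint8)
n,l,st,ce=cv2.connectedComponentsWithStats(red)
for i in range(1,n):
    if st[i,4]>60: print('red',st[i],ce[i],w(p,ce[i][::-1],.04))
m=((hsv[...,1]<60)&(hsv[...,2]>110)).astype(np.uint8)
n,l,st,ce=cv2.connectedComponentsWithStats(m)
for i in range(1,n):
    if st[i,4]>150:
        k=np.argwhere(l==i); P=np.array([w(p,q,.03) for q in k])*1000
        print(st[i],cv2.minAreaRect(P.astype(np.float32)),ce[i])
big=cv2.resize(f[140:250,90:370],None,fx=2.8,fy=2.8,interpolation=cv2.INTER_CUBIC);cv2.imwrite('pics/z0.png',big[...,::-1])
E
```

```text
bearing (long axis deg) (array([ 0.52951996, -0.20690996]), (121.98574829101562, 99.59037780761719), 94.3987078666687)
red [175 153  15  18 133] [182.54887218 162.45112782] [0.6286 0.1171]
red [168 216  16  18 137] [175.83941606 225.24817518] [0.4861 0.1203]
[    0     0   512    54 14530] ((989.3377685546875, -31.784423828125), (147.95770263671875, 1283.1129150390625), 2.1587798595428467) [265.95870613  14.69160358]
[247 110  67  22 553] ((745.6434326171875, -101.00321197509766), (37.06669235229492, 154.71878051757812), 12.179179191589355) [279.22242315 119.96202532]
[ 100  150   23   81 1054] ((563.282958984375, 273.5180969238281), (30.362993240356445, 185.072998046875), 88.67035675048828) [111.29696395 190.22201139]
[ 378  171   67   62 1853] ((562.1685791015625, -396.6346130371094), (119.91976165771484, 98.240478515625), 61.23564529418945) [411.31084727 201.88343227]
[ 297  191   57   46 1920] ((527.0305786132812, -204.7976531982422), (97.91078186035156, 119.55452728271484), 4.398759841918945) [324.98385417 214.00520833]
[170 266  33  33 678] ((367.15399169921875, 90.71685791015625), (66.6816177368164, 68.6554946899414), 2.7264790534973145) [184.27728614 280.73746313]
[ 328  278   62   68 2173] ((322.1211853027344, -274.1382141113281), (119.73269653320312, 98.05662536621094), 17.307968139648438) [358.57754257 310.62816383]
[353 304  16  16 156] ((321.11309814453125, -279.6183166503906), (30.341455459594727, 31.778215408325195), 1.7897486686706543) [360.35897436 311.76282051]
[199 362  23  22 308] ((184.78367614746094, 23.597631454467773), (37.933658599853516, 43.77702713012695), 23.717350006103516) [212.62337662 372.98701299]
```

View pics/z0.png

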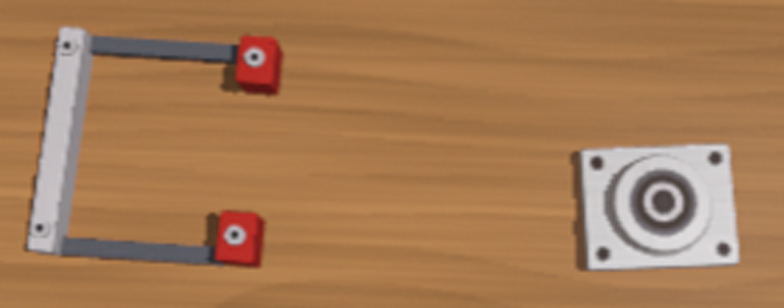

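```bash
cat >> h.py <<'E'
from scipy.optimize import minimize
from scipy.spatial.transform import Rotation as R
def box(cx,cy,sx,sy,z0,z1): return np.array([[cx+i*sx/2,cy+j*sy/2,k] for i in(-1,1) for j in(-1,1) for k in(z0,z1)])/1000
a=np.linspace(0,2*np.pi,24,endpoint=False)
BEAR=[box(0,0,120,98,0,16),np.array([[42*np.cos(t),42*np.sin(t),z] for t in a for z in(16,32)])/1000]
GUIDE=[box(-72,0,40,30,0,40),box(72,0,40,30,0,40)]
STOP=[box(0,155,184,20,0,30)]
S=4
def sil(p,hulls,v):
    x,y,t=v; Rt=np.array([[np.cos(t),-np.sin(t),0],[np.sin(t),np.cos(t),0],[0,0,1]])
    m=np.zeros((384*S,512*S),np.uint8)
    for h in hulls:
        q=(px(p,h@Rt.T+[x,y,0])+.5)*S
        cv2.fillConvexPoly(m,cv2.convexHull(q.astype(np.float32)).round().astype(np.int32),255)
    return cv2.resize(m,(512,384),interpolation=cv2.INTER_AREA)/255.
def fit(p,items,v0):
    def cost(v):
        return sum(np.abs(sil(p,h,v)-m).sum() for h,m in items)
    r=None
    for s in (1,.4):
        x0=v0 if r is None else r.x
        r=minimize(cost,x0,method='Nelder-Mead',options=dict(initial_simplex=np.array([x0]+[np.array(x0)+s*d for d in np.diag([.01,.01,.08])]),xatol=1e-4,fatol=.1))
    return r.x,r.fun,sum(m.sum() for _,m in items)
def masks(p):
    hsv=cv2.cvtColor(p['frame'],cv2.COLOR_RGB2HSV);H=hsv[...,0].astype(int)
    red=((H<6)|(H>173))&(hsv[...,1]>190)&(hsv[...,2]>60)
    grey=(hsv[...,1]<70)&(hsv[...,2]>70)
    return red,grey
def near(p,m,v,r,fill=True):
    c=px(p,[v[0],v[1],.016])[0]; e=np.linalg.norm(px(p,[v[0]+r,v[1],.016])[0]-c)
    yy,xx=np.mgrid[:384,:512]; k=(m&(np.hypot(xx-c[0],yy-c[1])<e)).astype(np.uint8)
    if fill:
        o=np.zeros_like(k); cs=cv2.findContours(k,cv2.RETR_EXTERNAL,cv2.CHAIN_APPROX_NONE)[0]
        cs=[c for c in cs if cv2.contourArea(c)>100]; cv2.drawContours(o,cs,-1,1,-1); k=o
    return k.astype(float)
def fitbear(p,v0): return fit(p,[(BEAR,near(p,masks(p)[1],v0,.095))],v0)
def fitfix(p,v0):
    red,g=masks(p)
    return fit(p,[(GUIDE,near(p,red,v0,.13,True)),(STOP,near(p,g,(v0[0],v0[1]+.15),.13))],v0)
def rel(f,b):
    c,s=np.cos(f[2]),np.sin(f[2]);d=np.array(b[:2])-f[:2]
    yaw=(b[2]-f[2]-np.pi/2+np.pi/2)%np.pi-np.pi/2
    return 'x %.1f y %.1f mm yaw %.2f deg'%(1e3*(c*d[0]+s*d[1]),1e3*(-s*d[0]+c*d[1]),np.degrees(yaw))
E
python3 - <<'E'
from h import *
for n in('top','side'):
    p=camera(n)
    f=fitfix(p,[.557,.119,0.]);b=fitbear(p,[.528,-.206,1.64])
    print(n,f,b,rel(f[0],b[0]))
    o=p['frame'].copy()
    for h,v in((GUIDE,f[0]),(STOP,f[0]),(BEAR,b[0])):
        cs=cv2.findContours((sil(p,h,v)>.5).astype(np.uint8),cv2.RETR_EXTERNAL,cv2.CHAIN_APPROX_NONE)[0];cv2.drawContours(o,cs,-1,(0,255,0),1)
    cv2.imwrite('pics/fit_%s.png'%n,o[...,::-1])
o=bot.get_obs();print(R.from_quat(o['tcp_rot'],scalar_first=True).as_matrix().round(3))
E
```

```text
top (array([ 0.56189682,  0.12409325, -0.02249973]), np.float64(703.4627450980391), np.float64(2030.0)) (array([ 0.53069669, -0.20751293,  1.65535818]), np.float64(47.101960784313725), np.float64(2395.0)) x -23.7 y -332.2 mm yaw 6.13 deg
side (array([ 0.56103014,  0.12127121, -0.01527948]), np.float64(312.78431372549016), np.float64(1179.0)) (array([ 0.528282  , -0.20793305,  1.64717899]), np.float64(65.81176470588235), np.float64(2064.0)) x -27.7 y -329.7 mm yaw 5.25 deg
[[ 0.     0.922  0.386]
 [-0.     0.386 -0.922]
 [-1.    -0.     0.   ]]
```

```bash
python3 - <<'E'
import cv2,numpy as np
a=cv2.imread('pics/fit_top.png')[140:250,90:370];b=cv2.imread('pics/fit_side.png')[120:280,200:360]
cv2.imwrite('pics/z1.png',np.vstack([cv2.resize(a,(784,308)),np.pad(cv2.resize(b,(288,288)),((0,0),(0,496),(0,0)))]))
E
```

```text
(no output)
```

View pics/z1.png

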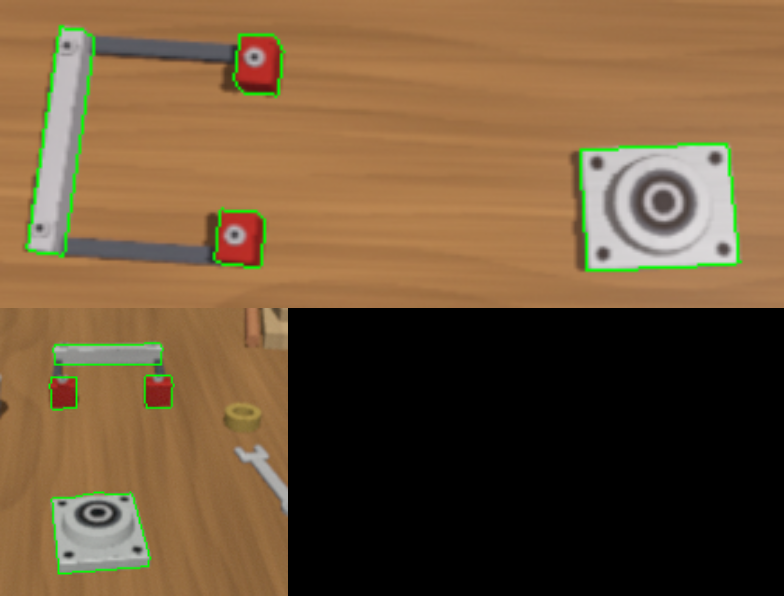

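```bash
python3 -m pendant '[[0.1,0.115,0,-10,0.2],[0.242,0.277,0,-23.8,0.2],[0.242,0.277,0,-23.8,0.2],[0.242,0.277,0,-23.8,0.2],[0.242,0.277,0,-23.8,0.2],[0.242,0.277,0,-23.8,0.2],[0.242,0.277,0,-23.8,0.2],[0.242,0.277,0,-23.8,0.2],[0.242,0.277,0,-23.8,0.2],[0.242,0.277,0,-23.8,0.2],[0.242,0.277,-0.12,-23.8,0.2],[0.242,0.277,-0.15,-23.8,0.2],[0.242,0.277,-0.18,-23.8,0.2],[0.242,0.277,-0.2,-23.8,0.2],[0.242,0.277,-0.218,-23.8,0.2],[0.242,0.277,-0.218,-23.8,0.2],[0.242,0.277,-0.218,-23.8,0.2]]'
python3 - <<'E'
from h import *
snap('top','t1.png');snap('side','s1.png')
o=bot.get_obs();print(R.from_quat(o['tcp_rot'],scalar_first=True).as_matrix().round(3))
E
```

```text
clock: 2.55
eef_pos: [0.4448, -0.2084, 0.0093]
tcp_rot: [-0.495, -0.505, -0.495, 0.505]
ft_force: [-0.1, -0.0, 0.5]
opening: 0.6
[[ 0.003  1.    -0.02 ]
 [-0.002 -0.02  -1.   ]
 [-1.     0.003  0.002]]
```

View pics/s1.png

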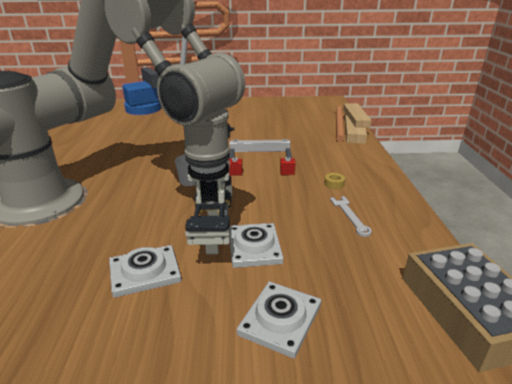

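View pics/t1.png

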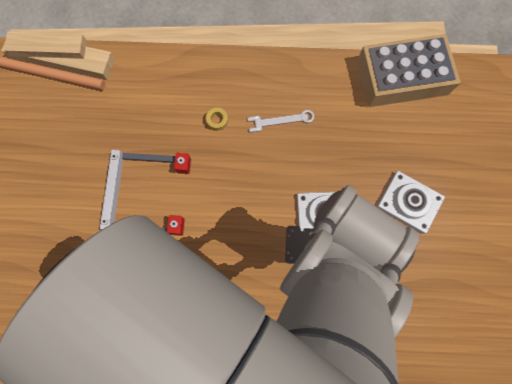

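The fingertips stand at side pixel (212,245), just robot-side of the bearing's edge at column 232, and all is clear. Next I push sideways.

```bash
python3 -m pendant '[[0.01,0,0,0,0.2],[0.018,0,0,0,0.2],[0.023,0,0,0,0.2],[0.027,0,0,0,0.2],[0.03,0,0,0,0.2],[0.033,0,0,0,0.2],[0.036,0,0,0,0.2],[0.039,0,0,0,0.2],[0.042,0,0,0,0.2],[0.045,0,0,0,0.2],[0.047,0,0,0,0.2],[0.047,0,0,0,0.2],[0.047,0,0,0,0.2]]'
python3 - <<'E'
from h import *
p=snap('side','s2.png');red,g=masks(p)
print(spotter.tip_of(p,'bearing'), w(p,spotter.tip_of(p,'bearing')[0]['at']))
E
```

```text
clock: 3.95
eef_pos: [0.4931, -0.2084, 0.0104]
tcp_rot: [0.496, 0.505, 0.494, -0.505]
ft_force: [-1.8, 1.2, 1.0]
opening: 0.603
[{'at': [320.9, 280.2], 'score': 0.86}, {'at': [272.2, 144.5], 'score': 0.63}, {'at': [243.7, 266.3], 'score': 0.57}] [ 0.5638 -0.4071]
```

View pics/s2.png

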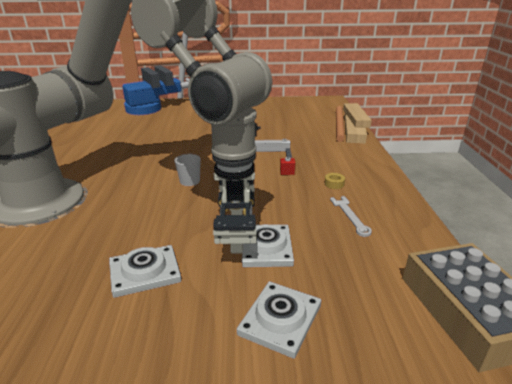

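```bash
python3 -m pendant '[[-0.01,0,0,0,0.2],[-0.025,0,0.01,0,0.2],[-0.03,0,0.05,0,0.2],[-0.03,-0.02,0.1,8,0.2],[-0.03,-0.06,0.14,16,0.2],[-0.01,-0.09,0.14,24,0.2],[0.02,-0.092,0.14,32,0.2],[0.055,-0.092,0.14,40,0.2],[0.06,-0.092,0.14,48,0.2],[0.06,-0.092,0.14,56,0.2],[0.06,-0.092,0.14,64,0.2],[0.06,-0.092,0.14,72,0.2],[0.06,-0.092,0.14,80,0.2],[0.06,-0.092,0.14,88,0.2],[0.06,-0.092,0.14,90,0.2],[0.06,-0.092,0.14,90,0.2],[0.06,-0.092,0.14,90,0.2]]'
python3 - <<'E'
from h import *
p=snap('side','s3.png');q=snap('top','t3.png')
b=fitbear(p,[.552,-.207,1.58]);f=fitfix(p,[.561,.121,-.015]);print(b,f,rel(f[0],b[0]))
b=fitbear(q,[.552,-.207,1.58]);print(b)
print(R.from_quat(bot.get_obs()['tcp_rot'],scalar_first=True).as_matrix().round(3))
E
```

```text
clock: 5.8
eef_pos: [0.5529, -0.3008, 0.1504]
tcp_rot: [0.708, 0.008, 0.706, -0.006]
ft_force: [0.4, 0.4, 0.4]
opening: 0.6
(array([ 0.55318929, -0.21223154,  1.54569275]), np.float64(208.90980392156862), np.float64(2210.0)) (array([ 0.56035521,  0.13090483, -0.01847011]), np.float64(2350.81568627451), np.float64(2324.0)) x -0.8 y -343.2 mm yaw -0.38 deg
(array([ 0.55542121, -0.21120682,  1.55719255]), np.float64(209.4470588235294), np.float64(2503.0))
[[ 0.002  0.021  1.   ]
 [ 0.003  1.    -0.021]
 [-1.     0.003  0.002]]
```

View pics/s3.png

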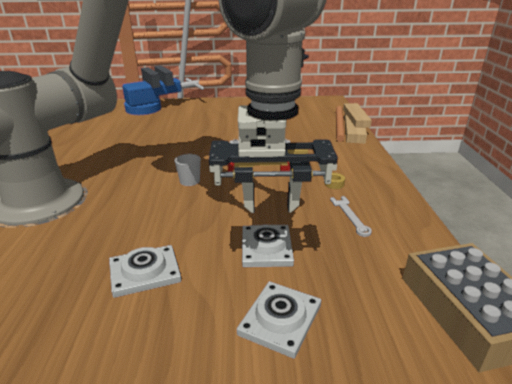

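View pics/t3.png

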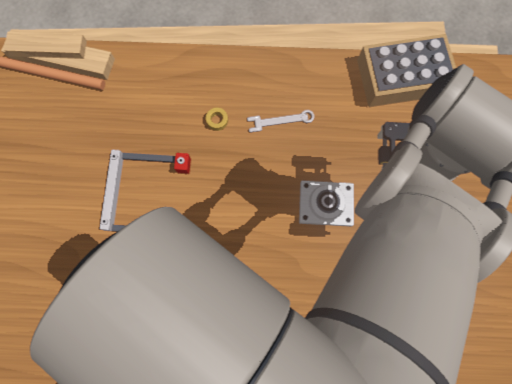

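The side push squared it up: the bearing is at about (0.555,-0.211), on the feed line to about 1 mm, with yaw within about 1°. In the side view the fingers hang at (250,205) and (294,205), behind it. Next: descend and push along the feed, stopping short of the guides.

```bash
python3 -m pendant '[[0.001,-0.001,-0.04,0,0.2],[0.001,-0.001,-0.08,0,0.2],[0.001,-0.001,-0.11,0,0.2],[0.001,-0.001,-0.13,0,0.2],[0.001,-0.001,-0.142,0,0.2],[0.001,-0.001,-0.142,0,0.2],[0.001,0.01,-0.142,0,0.2],[0.001,0.016,-0.142,0,0.2],[0.002,0.021,-0.142,0,0.2],[0.002,0.026,-0.142,0,0.2],[0.002,0.032,-0.142,0,0.2],[0.002,0.04,-0.142,0,0.2],[0.003,0.05,-0.142,0,0.2],[0.003,0.06,-0.142,0,0.2],[0.003,0.07,-0.142,0,0.2],[0.003,0.08,-0.142,0,0.2],[0.003,0.088,-0.142,0,0.2],[0.003,0.094,-0.142,0,0.2],[0.003,0.098,-0.142,0,0.2],[0.003,0.098,-0.142,0,0.2]]'
python3 - <<'E'
from h import *
p=snap('side','s4.png');q=snap('top','t4.png')
E
```

```text
clock: 7.9
eef_pos: [0.5569, -0.2027, 0.0094]
tcp_rot: [0.709, 0.008, 0.705, -0.006]
ft_force: [1.8, -2.4, 1.7]
opening: 0.6
```

View pics/s4.png

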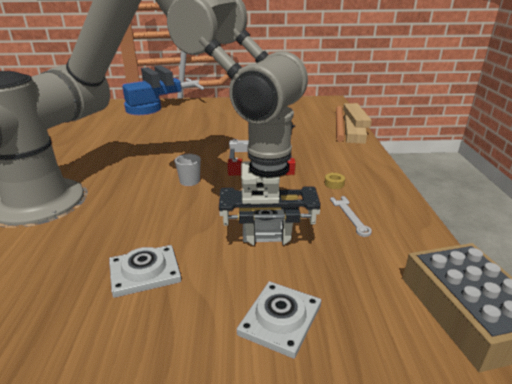

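View pics/t4.png

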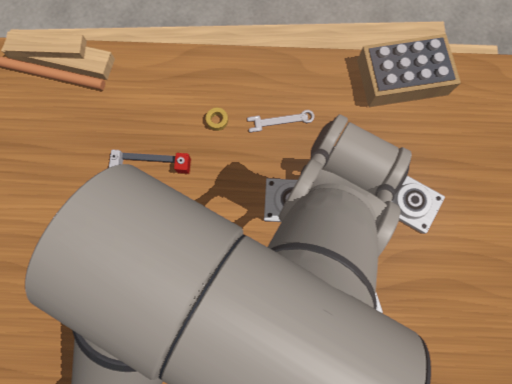

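```bash
python3 -m pendant '[[0,0.004,-0.001,0,0.2],[0,0.01,-0.001,0,0.2],[0,0.018,-0.001,0,0.2],[0.001,0.028,-0.001,0,0.2],[0.001,0.038,-0.001,0,0.2],[0.001,0.048,-0.001,0,0.2],[0.001,0.058,-0.001,0,0.2],[0.002,0.068,-0.001,0,0.2],[0.002,0.078,-0.001,0,0.2],[0.002,0.088,-0.001,0,0.2],[0.002,0.098,-0.001,0,0.2],[0.003,0.108,-0.001,0,0.2],[0.003,0.118,-0.001,0,0.2],[0.003,0.127,-0.001,0,0.2],[0.003,0.135,-0.001,0,0.2],[0.003,0.141,-0.001,0,0.2],[0.003,0.145,-0.001,0,0.2],[0.003,0.147,-0.001,0,0.2],[0.003,0.147,-0.001,0,0.2]]'
python3 -m pendant '[[0,-0.01,0,0,0.2],[0,-0.03,0.01,0,0.2],[0,-0.06,0.05,0,0.2],[0,-0.11,0.08,0,0.2],[0,-0.16,0.11,0,0.2],[0,-0.21,0.14,0,0.2],[0,-0.25,0.14,0,0.2],[0,-0.25,0.14,0,0.2],[0,-0.25,0.14,0,0.2]]'
python3 - <<'E'
from h import *
p=snap('side','s5.png');q=snap('top','t5.png')
E
```

```text
clock: 9.9
eef_pos: [0.5596, -0.0559, 0.0082]
tcp_rot: [0.709, 0.008, 0.706, -0.006]
ft_force: [-0.1, -3.2, 2.4]
opening: 0.602
clock: 10.8
eef_pos: [0.5587, -0.3079, 0.1475]
tcp_rot: [0.708, 0.01, 0.706, -0.007]
ft_force: [-0.2, 0.8, -0.0]
opening: 0.602
```

View pics/s5.png

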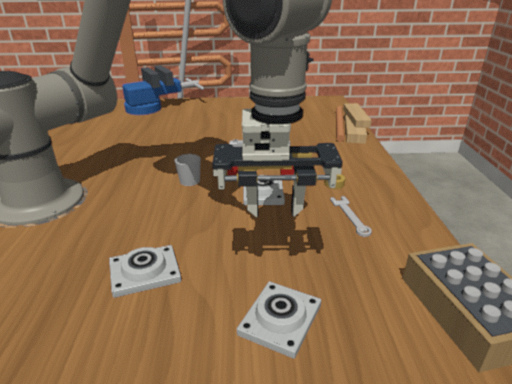

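View pics/t5.png

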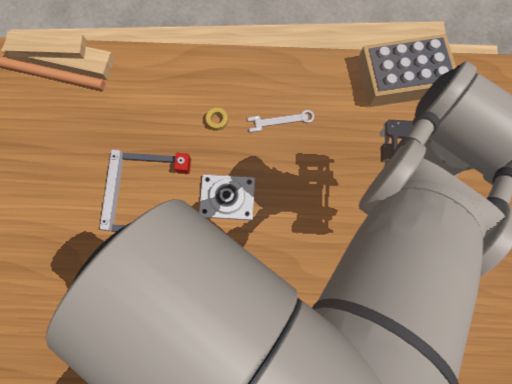

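```bash
python3 -m pendant '[[-0.1,-0.05,0.05,0,0.2],[-0.25,-0.15,0.08,0,0.2],[-0.25,-0.15,0.08,0,0.2],[-0.25,-0.15,0.08,0,0.2],[-0.25,-0.15,0.08,0,0.2],[-0.25,-0.15,0.08,0,0.2],[-0.25,-0.15,0.08,0,0.2],[-0.25,-0.15,0.08,0,0.2],[-0.25,-0.15,0.08,0,0.2]]'
cat >> h.py <<'E'
def fitfix2(p,v0,stop=True):
    hsv=cv2.cvtColor(p['frame'],cv2.COLOR_RGB2HSV);red,_=masks(p)
    it=[(GUIDE,near(p,red,v0,.13))]
    if stop: it.append((STOP,near(p,(hsv[...,1]<60)&(hsv[...,2]>100),(v0[0],v0[1]+.155),.105)))
    return fit(p,it,v0)
def report(p,fv,bv,fn):
    f=fitfix2(p,fv);b=fitbear(p,bv)
    print(f[0].round(4),f[1]/f[2],b[0].round(4),b[1]/b[2],rel(f[0],b[0]))
    o=p['frame'].copy(); o=cv2.resize(o,None,fx=4,fy=4,interpolation=cv2.INTER_CUBIC)
    for h,v in((GUIDE,f[0]),(STOP,f[0]),(BEAR,b[0])):
        m=cv2.resize(sil(p,h,v),None,fx=4,fy=4)
        cs=cv2.findContours((m>.5).astype(np.uint8),cv2.RETR_EXTERNAL,cv2.CHAIN_APPROX_NONE)[0];cv2.drawContours(o,cs,-1,(0,255,0),1)
    c=(4*px(p,[fv[0],fv[1]-.02,0])[0]).astype(int)
    cv2.imwrite('pics/'+fn,o[max(c[1]-270,0):c[1]+270,max(c[0]-380,0):c[0]+380,::-1])
E
python3 - <<'E'
from h import *
p=snap('side','s6.png');q=snap('top','t6.png')
report(q,[.562,.124,-.022],[.559,.013,1.56],'r6t.png')
report(p,[.561,.122,-.018],[.559,.013,1.56],'r6s.png')
E
```

```text
clock: 11.8
eef_pos: [0.3102, -0.4527, 0.226]
tcp_rot: [0.708, 0.009, 0.706, -0.004]
ft_force: [0.7, 1.2, -0.1]
opening: 0.602
[ 0.5621  0.1243 -0.0208] 0.2620213944862836 [0.5608 0.016  1.5541] 0.023149741824440618 x 0.9 y -108.3 mm yaw 0.23 deg
[ 0.5591  0.1211 -0.0307] 0.23145772000962803 [0.5578 0.0143 1.5528] 0.04571276259016776 x 1.9 y -106.8 mm yaw 0.72 deg
```

View pics/r6t.png

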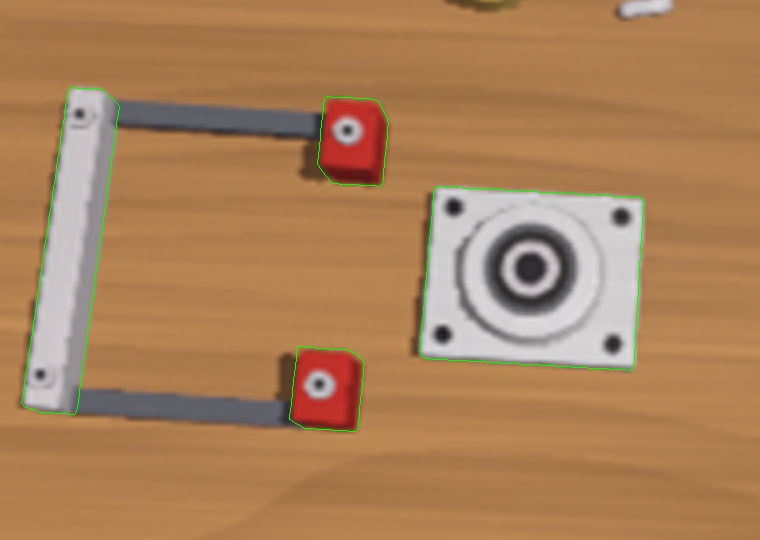

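View pics/r6s.png

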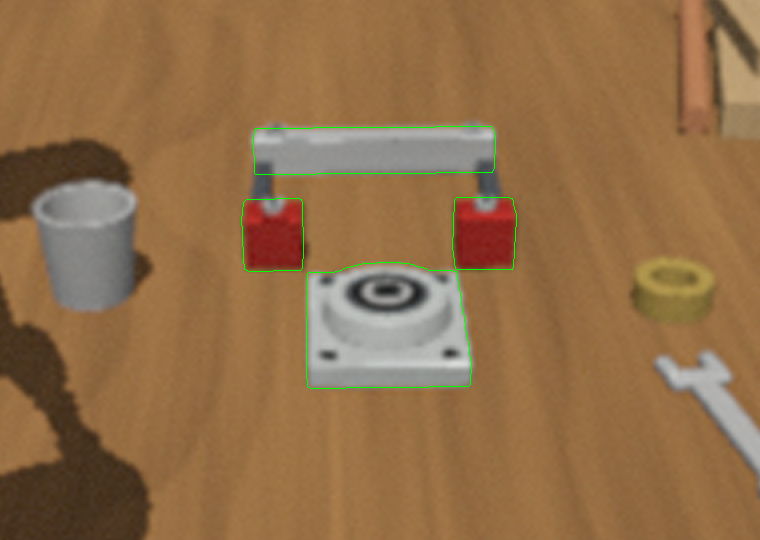

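The overlays fit both views. The bearing is 1–2 mm right of the lane's middle, with yaw about 0.3–0.7°, and there's 3 mm of clearance on each side. I'll go back behind it and push it in.

```bash
python3 -m pendant '[[0.1,0.1,0,0,0.2],[0.248,0.32,0,0,0.2],[0.248,0.32,0,0,0.2],[0.248,0.32,0,0,0.2],[0.248,0.32,0,0,0.2],[0.248,0.32,0,0,0.2],[0.248,0.32,0,0,0.2],[0.248,0.32,0,0,0.2],[0.248,0.32,0,0,0.2],[0.248,0.33,-0.05,0,0.2],[0.248,0.34,-0.1,0,0.2],[0.248,0.35,-0.14,0,0.2],[0.248,0.36,-0.18,0,0.2],[0.248,0.362,-0.2,0,0.2],[0.248,0.364,-0.217,0,0.2],[0.248,0.364,-0.217,0,0.2],[0.248,0.364,-0.217,0,0.2]]'
python3 - <<'E'
from h import *
print(R.from_quat(bot.get_obs()['tcp_rot'],scalar_first=True).as_matrix().round(4))
E
```

```text
clock: 13.6
eef_pos: [0.5584, -0.0885, 0.0092]
tcp_rot: [0.707, 0.008, 0.707, -0.004]
ft_force: [0.1, -0.5, -0.2]
opening: 0.599
[[ 1.000e-03  1.670e-02  9.999e-01]
 [ 6.700e-03  9.998e-01 -1.670e-02]
 [-1.000e+00  6.800e-03  9.000e-04]]
```

```bash
python3 -m pendant '[[0,0.01,-0.001,-0.2,0.2],[0,0.02,-0.001,-0.2,0.2],[0,0.026,-0.001,-0.2,0.2],[0,0.03,-0.001,-0.2,0.2],[0,0.034,-0.001,-0.2,0.2],[0,0.038,-0.001,-0.2,0.2],[0,0.044,-0.001,-0.2,0.2],[0,0.05,-0.001,-0.2,0.2],[0.001,0.056,-0.001,-0.2,0.2],[0.001,0.062,-0.001,-0.2,0.2],[0.001,0.068,-0.001,-0.2,0.2],[0.001,0.074,-0.001,-0.2,0.2],[0.001,0.08,-0.001,-0.2,0.2],[0.001,0.086,-0.001,-0.2,0.2],[0.001,0.092,-0.001,-0.2,0.2],[0.001,0.098,-0.001,-0.2,0.2],[0.002,0.104,-0.001,-0.2,0.2],[0.002,0.11,-0.001,-0.2,0.2],[0.002,0.115,-0.001,-0.2,0.2],[0.002,0.119,-0.001,-0.2,0.2]]'
python3 - <<'E'
from h import *
p=snap('side','s7.png');q=snap('top','t7.png')
E
```

```text
clock: 15.6
eef_pos: [0.5608, 0.0302, 0.0085]
tcp_rot: [0.708, 0.009, 0.706, -0.005]
ft_force: [0.6, -5.6, 3.2]
opening: 0.599
```

View pics/s7.png

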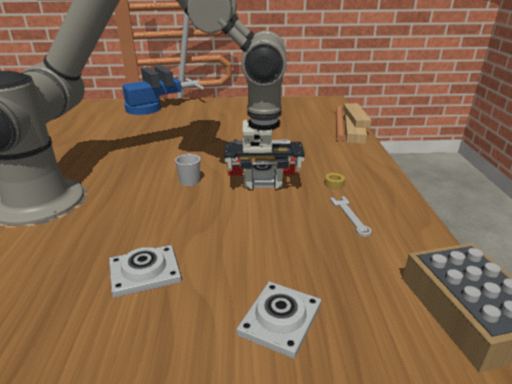

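View pics/t7.png

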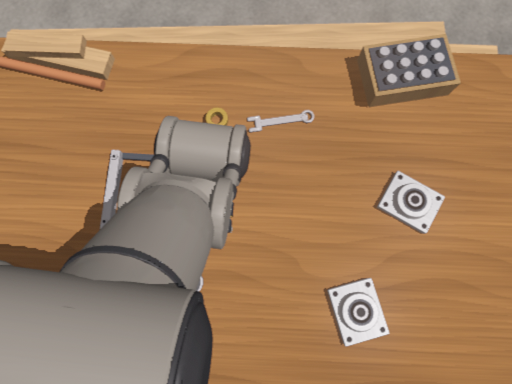

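Push force is only 5.6 N and the leading edge is past the guides, so I carry on to just short of the stop.

```bash
python3 -m pendant '[[0,0.006,-0.001,0,0.2],[0,0.012,-0.001,0,0.2],[0,0.018,-0.001,0,0.2],[0,0.024,-0.001,0,0.2],[0.001,0.03,-0.001,0,0.2],[0.001,0.036,-0.001,0,0.2],[0.001,0.042,-0.001,0,0.2],[0.001,0.048,-0.001,0,0.2],[0.001,0.054,-0.001,0,0.2],[0.001,0.06,-0.001,0,0.2],[0.001,0.066,-0.001,0,0.2],[0.001,0.072,-0.001,0,0.2],[0.002,0.078,-0.001,0,0.2],[0.002,0.084,-0.001,0,0.2],[0.002,0.09,-0.001,0,0.2],[0.002,0.094,-0.001,0,0.2],[0.002,0.097,-0.001,0,0.2],[0.002,0.099,-0.001,0,0.2],[0.002,0.1,-0.001,0,0.2],[0.002,0.1,-0.001,0,0.2]]'
python3 -m pendant '[[0,0.002,0,0,0.2],[0,0.004,0,0,0.2],[0,0.004,0,0,0.2]]'
```

```text
clock: 17.7
eef_pos: [0.5627, 0.1303, 0.0076]
tcp_rot: [0.708, 0.009, 0.706, -0.005]
ft_force: [0.3, -5.0, 2.7]
opening: 0.598
clock: 18.0
eef_pos: [0.5626, 0.1342, 0.0076]
tcp_rot: [0.708, 0.009, 0.707, -0.005]
ft_force: [0.2, -4.5, 2.7]
opening: 0.602
```

```bash
python3 -m pendant '[[0,0.001,0,0,0.2],[0,0.002,0,0,0.2],[0,0.002,0,0,0.2]]';python3 -m pendant '[[0,0.001,0,0,0.2],[0,0.002,0,0,0.2],[0,0.002,0,0,0.2]]'
```

```text
clock: 18.3
eef_pos: [0.5625, 0.136, 0.0076]
tcp_rot: [0.707, 0.009, 0.707, -0.005]
ft_force: [0.6, -4.3, 3.0]
opening: 0.603
clock: 18.6
eef_pos: [0.5625, 0.1368, 0.0076]
tcp_rot: [0.707, 0.009, 0.707, -0.006]
ft_force: [-0.2, -8.6, 3.6]
opening: 0.601
```

```bash
python3 -m pendant '[[0,0.002,0,0,0.2],[0,0.003,0,0,0.2],[0,0.003,0,0,0.2]]'
```

```text
clock: 18.9
eef_pos: [0.5624, 0.137, 0.0076]
tcp_rot: [0.707, 0.007, 0.707, -0.007]
ft_force: [-0.5, -17.3, 4.2]
opening: 0.597
```

The force has risen to 17 N with no further travel, so it's seated on the stop. I'll back off along the lane, rise and look.

```bash
python3 -m pendant '[[0,-0.005,0,0,0.2],[-0.001,-0.02,0,0,0.2],[-0.001,-0.04,0,0,0.2],[-0.002,-0.07,0.02,0,0.2],[-0.002,-0.1,0.06,0,0.2],[-0.002,-0.12,0.11,0,0.2],[-0.002,-0.14,0.16,0,0.2],[-0.05,-0.2,0.2,0,0.2],[-0.1,-0.3,0.22,0,0.2],[-0.2,-0.45,0.22,0,0.2],[-0.25,-0.57,0.22,0,0.2],[-0.25,-0.57,0.22,0,0.2],[-0.25,-0.57,0.22,0,0.2],[-0.25,-0.57,0.22,0,0.2],[-0.25,-0.57,0.22,0,0.2],[-0.25,-0.57,0.22,0,0.2],[-0.25,-0.57,0.22,0,0.2]]'
python3 - <<'E'
from h import *
p=snap('side','s8.png');q=snap('top','t8.png')
hsv=cv2.cvtColor(q['frame'],cv2.COLOR_RGB2HSV)
f=fit(q,[(GUIDE,near(q,masks(q)[0],(.562,.124),.13)),],[.562,.124,-.021]);print(f)
g=near(q,(hsv[...,1]<60)&(hsv[...,2]>80),(.565,.235),.14)
b=fit(q,[(BEAR+[h@np.array([[0,1,0],[-1,0,0],[0,0,1.]]).T*1-0 for h in []],near(q,(hsv[...,1]<60)&(hsv[...,2]>80),(.564,.2),.074))],[.564,.209,1.55]);print(b,rel(f[0],b[0]))
# draw model of seated pose
for n,P in(('t',q),('s',p)):
    F=np.array([.5621,.1243,-.0208]) if n=='t' else np.array([.5605,.1215,-.0208])
    c,s=np.cos(F[2]),np.sin(F[2]);B=[F[0]-s*.085,F[1]+c*.085,F[2]+np.pi/2]
    o=cv2.resize(P['frame'],None,fx=4,fy=4,interpolation=cv2.INTER_CUBIC)
    for h in BEAR[:1],STOP,GUIDE:
        m=cv2.resize(sil(P,h,B if h is not STOP and h is not GUIDE else F),None,fx=4,fy=4)
        cv2.drawContours(o,cv2.findContours((m>.5).astype(np.uint8),0,1)[0],-1,(0,255,0),1)
    k=(4*px(P,[F[0],F[1]+.06,0])[0]).astype(int)
    cv2.imwrite('pics/r8%s.png'%n,o[max(k[1]-270,0):k[1]+270,max(k[0]-380,0):k[0]+380,::-1])
for l in('tin','collar','wrench'): print(l,[w(q,spotter.tip_of(q,l)[0]['at'])])
E
```

```text
clock: 20.6
eef_pos: [0.3153, -0.4262, 0.2269]
tcp_rot: [0.707, 0.008, 0.707, -0.007]
ft_force: [1.1, 0.3, -0.2]
opening: 0.602
(array([ 0.56257591,  0.12472122, -0.03249108]), np.float64(149.6156862745098), np.float64(548.0))
(array([0.56491361, 0.20923751, 1.54783378]), np.float64(143.23921568627452), np.float64(2254.0)) x -0.4 y 84.5 mm yaw 0.55 deg
tin [array([0.3704, 0.0807])]
collar [array([0.7444, 0.0573])]
wrench [array([ 0.7504, -0.104 ])]
```

View pics/r8t.png

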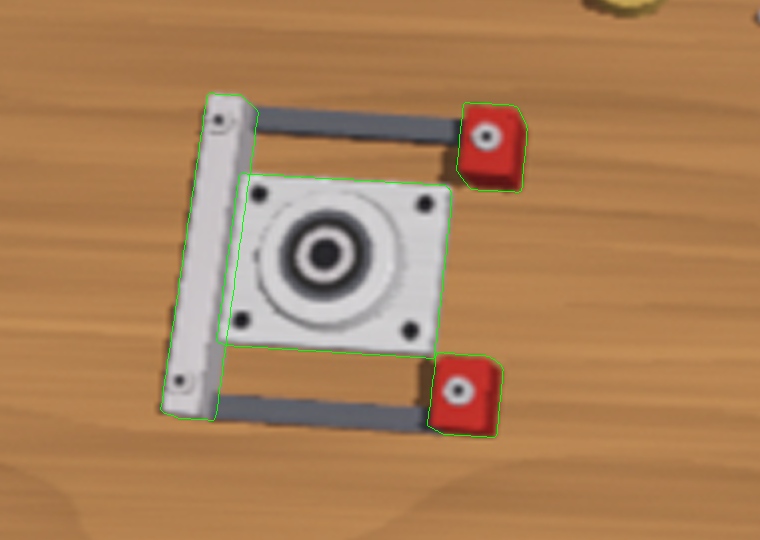

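View pics/r8s.png

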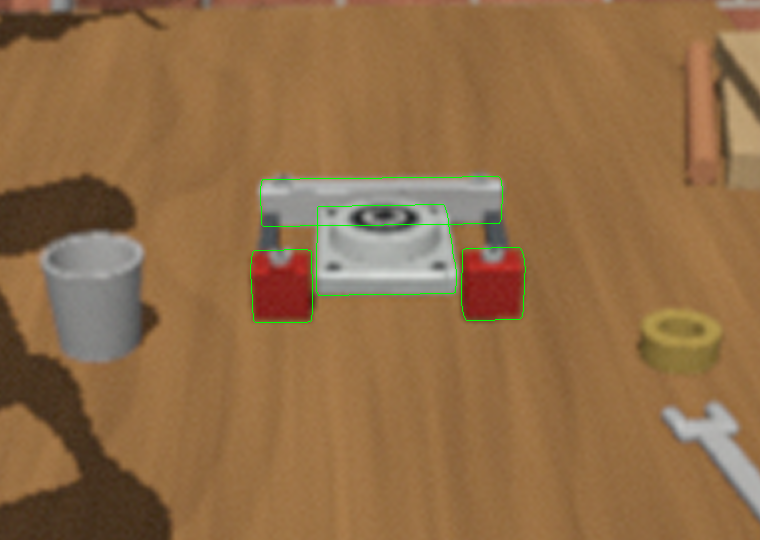

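```bash
python3 - <<'E'
from h import *
a=cv2.imread('pics/s0.png');b=cv2.imread('pics/s8.png')
for n,(r,c) in dict(tin=(slice(155,188),slice(174,203)),collar=(slice(172,190),slice(323,347)),wrench=(slice(194,236),slice(328,373))).items():
    t=cv2.matchTemplate(b,a[r,c],cv2.TM_CCOEFF_NORMED);m=cv2.minMaxLoc(t);print(n,m[1],np.array(m[3])-[c.start,r.start])
print(bot.get_obs()['joint_velocities'].round(3));bot.hand_in()
E
```

```text
tin 0.9371158480644226 [0 0]
collar 0.9875531792640686 [0 0]
wrench 0.9972103238105774 [0 0]
[ 0.034 -0.011  0.008 -0.001  0.     0.001]
the job is handed in; nothing more can be done
```

The bearing unit is in the fixture, flat against the back stop, and I handed the job in at about 21 s of the allowed 61 s. No verdict was reported.

I chose the leftmost of the three look-alike bearings. I squared it up with a two-finger push from the side, then pushed it from behind through the guides until it met the stop. There the force rose to 17 N with no further travel. I then backed the fingers off clear of it.

**Final position:** the top camera fit puts it at about x = -0.4 mm and y = 84.5 mm in the fixture frame, with yaw about 0.5° off square. The seated-pose outline also lies on the bearing in both views.

**Where the checks disagreed:**
- **Fixture angle:** the last fit, made on the guide blocks alone, was poor and differed from the earlier fixture fits by about 0.7°. That is well within the limit.
- **Tin, collar and wrench:** the detector put the tin about 11 mm from its first reading, and the wrench 8 mm. Matching the first and last side pictures showed no pixel shift for the tin, collar or wrench, so I took the differences as detector noise.

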